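# Pump up the bench clamp

## Task

Close the pump's release valve first, by pushing its handle round against its stop with the fingertips. Then press the black plunger down with the fingertips and let it spring back, full stroke after full stroke, until the indicator pin stands fully out of the pump, and leave the plunger up and the valve closed. Never touch the pin itself, and leave the loose things around the pump where they are.

Things in the scene. Friction and masses are not known exactly. Their poses are not given: they have to be found in the camera images.
- pump: grey hydraulic hand pump block bolted to the bench, 80 (x) x 210 (y) x 55 (z) mm, origin at the centre of its underside, z up. Along its top, in its own frame: the plunger at y = +65 mm, the indicator pin at y = -5 mm, the valve spindle at y = -75 mm, all at x = 0. A low clamp with a cylinder (60 mm high at most) lies behind it, out to x = +130 mm
- plunger_top (a point): centre of the flat top of the plunger's black mushroom cap (43 mm across, 14 mm thick), 105 mm above the bench when up; it moves with the plunger, straight down when pressed
- plunger (a joint): travel of the plunger in m, downwards: 0 up, 0.024 fully down against a hard stop. Its return spring pushes back with 4 N at the top, 10 N at the bottom (the pump adds about 2 N); it comes up by itself within about half a second when let go. A full stroke is 21 mm or more, starting from the top
- pin_out (a joint): how far the indicator pin stands out, in m: 0 in, 0.039 to 0.041 fully out. It starts between 0 and 0.016. Each full plunger stroke lifts it about 10 mm, on the way down (the first one 7 to 13 mm, the last one less); shorter strokes 5 mm or nothing. It stays where it is between strokes; once it is fully out further strokes do nothing
- pin_tip (a point): top of the indicator pin: a thin upright steel pin (9 mm stem, 13 mm head) in the middle of the pump, its top 69 mm above the bench when in and 109 mm when fully out. A dark band round the foot of its stem comes clear of the collar only when the pin is fully out
- pin: the indicator pin itself (origin on its axis at the level of the bench when in)
- valve (a joint): angle of the release valve's handle in rad: 0 open, the handle pointing along the pump's -x (off the front of the block); 1.571 closed, against its stop, the handle in line with the block and pointing along the pump's -y, away from the plunger. It turns counter-clockwise seen from above as it closes, starts between 0 and 0.5, needs about 1 N at its end, and stays where it is left
- valve_pivot (a point): on the upright axis of the valve's spindle at the handle's mid-height, 81 mm above the bench
- valve_end (a point): on the centre line of the valve handle, 55 mm from its axis, at mid-height, 81 mm above the bench. The handle is a flat steel bar, 10 mm wide, 12 mm high (z = 75 to 87 mm), its free end 75 mm from the axis
- screwdriver: loose screwdriver lying in front of the pump, about 30 mm high at most; origin under its middle
- screw_jar: loose glass jar, 54 mm across, 65 mm high, in front of the plunger's end of the pump; origin under its centre
- glue_bottle: loose white bottle, 56 mm across, 150 mm high, beyond the plunger's end of the pump; origin under its centre
- hex_bolt: loose steel hex bolt standing on its head, 24 mm across, 45 mm high, in front of the pump; origin under its centre
- collar_ring: loose steel ring lying flat, 40 mm across, 18 mm high, in front of the valve; origin under its centre
- offcut: loose wooden offcut, 50 x 100 x 30 mm, beyond the valve's end of the pump; origin under its centre
- tape_roll: loose roll of paper tape lying flat, 84 mm across, 40 mm high, behind the plunger's end; origin under its centre
- hammer: loose hammer lying on the bench to the right of the robot, about 40 mm high at most

How it is judged (in metres and radians):
On the way, in this order (a step that is already met when the one before it is completed fails the run):
1. the valve handle is pushed closed before the pin is out (value of joint valve above 1.45 rad and value of joint pin_out below 0.02 m), for 0.1 s.
2. the plunger has been pumped until the pin stands fully out (value of joint pin_out above 0.036 m), for 0.1 s.
At the end, for the whole second after the job is handed in: the indicator pin stands at least 36 mm out (of about 40), the plunger is back up within 3 mm of its top, and the valve handle is within 0.12 rad of its closed stop (value of joint pin_out above 0.036 m and value of joint plunger below 0.003 m and value of joint valve above 1.45 rad); the robot touches nothing.
It fails at once if the plunger is pressed (over 8 mm) while the valve is still open (more than 0.17 rad from closed) (value of joint plunger above 0.008 m and value of joint valve below 1.4 rad).
It fails at once if the robot touches the indicator pin (contact force between any of the fingers, the arm and pin above 0.5 N).
It fails at once if a loose thing beside the pump is lifted, carried, knocked over or shifted by more than 25 mm (distance of any of screwdriver, screw_jar, glue_bottle, hex_bolt, collar_ring, offcut, tape_roll, hammer from where it was at the start of the episode above 0.025 m or angle between any of screw_jar, glue_bottle, hex_bolt's own z axis and vertical above 0.5 rad).
It also fails if it takes over 56 s, if anything falls off the work surface, if the arm or the gripper's body presses on something with over 40 N, if the wrist force passes 120 N, or if a joint passes its speed limit or range.

## Robot

A 6-joint arm with a two-finger parallel gripper is mounted at the origin on the work surface. World frame = base frame: x ahead of the robot, y to its left, z up, the work surface at z = 0. Lengths are in mm, angles in rad, forces in N, time in s.
With the tool pointing down it reaches from about 275 to 750 mm from the base axis. Payload 10.2 kg.
Tool frame: the origin (TCP) lies between the finger pads; the fingertips stand 17 mm ahead of it and the grasp point (between the pads) lies 2 mm behind it (tips_ahead is the distance from the TCP to the fingertips, in mm); z points along the fingers, y is the line along which they close (so a half turn about z gives the same grasp; the last joint's range is limited). The gripper opens to 85 mm and grips with 20 to 120 N. Pads are 22 mm wide; open, the fingers measure 114 mm over their backs; the gripper's body (76 mm by 85 mm) begins 54 mm behind the grasp point. The pads swing forward as they close: fully open they stand 13 mm farther back than shut.
Start: joints at [-1.551, 0.313, 1.498, -0, 1.331, -0.223], TCP at [126.208, -509.61, 225.194] pointing down, gripper open.
Joint ranges: [-2.94, 2.94], [-0.97, 2.17], [0.19, 2.56], [-1.23, 4.37], [0.02, 3.11], [-2.88, 2.88]. Speed limits (rad/s): [2.39, 2.39, 3.01, 3.14, 3.14, 3.14].

## Interface

Orientations are given as a unit quaternion [w, x, y, z].
In Python, from rig import sense, capture, finish_job, boxes_of, tips_ahead gives the robot as it stands.
- The arm moves only by the tool drive_tool, never from a script. Its argument "commands" is text: rows parted by semicolons, each of 7 numbers parted by spaces: the shift along the world's x, y, z in units of 0.1 m (1.0 is 0.1 m), then the turn, a rotation vector about the world's x, y, z in units of pi/4 rad (1.0 is pi/4 rad), then the opening in per cent of the stroke, from 0 (shut) to 100 (fully open). A call has 1 to 20 rows; each row shifts and turns the commanded pose from where the row before left it; what a row does not reach is not made up. A row lasts 1/12 s, in which the tool goes at most 41.7 mm and 7.16 degrees, less where a joint would pass 70% of its speed; a pose out of reach is approached as far as the arm can. A call with a number of a shift or a turn outside -1 to 1 is refused whole. A call with a gripper value outside its range is refused whole. The fingers move at their own pace and stop on an object; "force" is the grip in N (left out, the last holds). Time passes only in rows, so rows that do not move let the fingers close. It gives the time, the measured TCP pose, the force, the opening and the grip force at its end, in the units of the state.
- sense(): the state, without advancing time (a new reading comes with each control period).
- capture(name): name is "scene" or "side" or "wrist"; returns a dict with "pixels" (384x512x3 uint8, blue, green, red), "fov_y" (degrees; the focal length in pixels is half the picture's height over the tangent of half this angle, whatever the lens; pixels are square), "cx", "cy" (the principal point, pixels), "position" and "attitude" of the camera in the world; the wrist camera has in their place "tool_from_camera" (4x4, takes a point from camera to tool coordinates, whose origin is the TCP and whose axes are the flange's). Camera axes: x right, y down, z forward; pixel columns grow to the right and rows downward; lengths in mm; the calibration is good to about 2 mm. A picture is of the moment at which its call begins: read the wrist's pose just before it. There is no depth.
- finish_job(): hands the job in; it is judged then, once.
Trained networks look in a picture, given as the dict that the camera call returned (one of the last four; its "shot" number tells which), for a name from the list of things; names that differ only in an ending like _2 or _b are one class to them, and where a whole thing is asked for, a point or a joint stands for the part that bears it (a point fixed in the world has none). Each returns a list of dicts, best first, with "confidence" (0 to 1); they miss things now and then, are a little off and sometimes report something else, mostly with a low value. They report only what shows in the picture. A call takes as long as a camera call.
- boxes_of(picture, name): "position" ([column, row] in pixels, amid what is visible of it).
The state is a dict: "time_s": time; "joints": joint angles; "dq": joint speeds; "tau": joint torques, N m; "eef_pos": TCP position; "ee_rot": TCP orientation; "force": force on the tool from outside, world axes, zero at the start; "wrist_torque": the same for the moment, N m; "grip_width": opening from 0.0 (shut) to 1.0 (fully open); "grip_force": force on a finger pad.
Only numpy, scipy, OpenCV 4.12 (cv2) and the standard library are available. Lean on these libraries where they do the work, as an engineer would, in place of code of your own. Each camera call takes 0.05 s, during which the arm holds its last target. There are 200 camera calls.

## Working session

There is one attempt and no reset: what is moved stays moved. The work goes in short steps, Python scripts to look and compute and a tool call to move; the robot and the scene stay as the last step left them, time stands still between calls to the robot, and variables do not carry over. Pictures are saved under pics/ and viewed, at most 10 in all, crops included, and the job is handed in when it is done.

Besides the shell and the picture viewer there is one more tool, called after "Request:" as name(argument=value, ...) on one line, values as JSON. drive_tool: Moves the arm, as the interface text tells. Shifts and turns lie within -1 to 1; 1 stands for 0.1 m of shift or pi/4 rad of turn. Its arguments: {"type":"object","properties":{"commands":{"type":"string"},"force":{"type":"number"}},"required":["commands"]}

```bash
mkdir -p pics; cat > h.py <<'E'
import numpy as np, cv2
from scipy.spatial.transform import Rotation as R
from rig import *
def cam(p,s=None):
    f=p["pixels"].shape[0]/2/np.tan(np.radians(p["fov_y"])/2)
    if "position" in p:
        a=np.array(p["attitude"],float)
        Rm=a if a.shape==(3,3) else R.from_quat(a[[1,2,3,0]]).as_matrix()
        return f,np.array(p["position"],float),Rm
    q=np.array(s["ee_rot"]); Rt=R.from_quat(q[[1,2,3,0]]).as_matrix(); T=np.array(p["tool_from_camera"])
    return f,np.array(s["eef_pos"])+Rt@T[:3,3],Rt@T[:3,:3]
def toplane(p,px,z,s=None):
    f,o,Rm=cam(p,s); d=Rm@np.array([(px[0]-p["cx"])/f,(px[1]-p["cy"])/f,1]); return o+d*(z-o[2])/d[2]
def proj(p,X,s=None):
    f,o,Rm=cam(p,s); c=Rm.T@(np.array(X)-o); return f*c[:2]/c[2]+[p["cx"],p["cy"]]
def tri(ps,pxs):
    A=np.zeros((3,3));b=np.zeros(3)
    for p,px in zip(ps,pxs):
        f,o,Rm=cam(p); d=Rm@np.array([(px[0]-p["cx"])/f,(px[1]-p["cy"])/f,1]); d/=np.linalg.norm(d)
        M=np.eye(3)-np.outer(d,d);A+=M;b+=M@o
    return np.linalg.solve(A,b)
E
python3 - <<'E'
from h import *
s=sense(); print(s["eef_pos"],s["ee_rot"],tips_ahead if not callable(tips_ahead) else tips_ahead())
Z=dict(plunger_top=105,valve_pivot=81,valve_end=81,pin_tip=75,screw_jar=32,hex_bolt=22,collar_ring=9,offcut=15,glue_bottle=75,screwdriver=10,tape_roll=20,pump=30)
im=[]
for c in("scene","side"):
    p=capture(c); im.append(p["pixels"]); print(c,np.round(p["position"]))
    for n,z in Z.items():
        for b in boxes_of(p,n)[:2]: print(n,np.round(b["position"]),round(b["confidence"],2),np.round(toplane(p,b["position"],z)))
    cv2.imwrite(f"pics/{c}.png",cv2.resize(p["pixels"],(800,600)))
E
```

```text
[ 126.20885824 -509.33159906  224.63015768] [-6.55298484e-04  9.92640380e-01  1.21097649e-01  6.97989081e-05] 17.0
scene [1060. -527.  961.]
plunger_top [287. 164.] 0.45 [517.  83. 105.]
valve_pivot [283. 205.] 0.76 [607. -27.  81.]
screw_jar [271. 164.] 0.77 [433.  96.  32.]
hex_bolt [263. 178.] 0.55 [453.  37.  22.]
collar_ring [233. 206.] 0.4 [ 463. -103.    9.]
offcut [238. 265.] 0.78 [ 635. -230.   15.]
offcut [262. 181.] 0.75 [455.  33.  15.]
glue_bottle [311. 149.] 0.9 [504. 211.  75.]
screwdriver [246. 178.] 0.61 [403.   8.  10.]
tape_roll [332. 182.] 0.89 [621. 190.  20.]
tape_roll [285. 202.] 0.68 [573.  21.  20.]
pump [283. 204.] 0.71 [580.   5.  30.]
pump [332. 182.] 0.62 [626. 184.  30.]
side [264. 641. 667.]
plunger_top [234. 215.] 0.57 [505.  88. 105.]
plunger_top [217. 280.] 0.44 [468. 259. 105.]
valve_pivot [223. 215.] 0.58 [538.  75.  81.]
valve_end [250. 180.] 0.61 [526. -66.  81.]
screw_jar [269. 255.] 0.9 [416. 107.  32.]
offcut [234. 166.] 0.58 [ 622. -194.   15.]
offcut [265. 232.] 0.56 [453.  30.  15.]
glue_bottle [270. 256.] 0.71 [405. 146.  75.]
glue_bottle [218. 275.] 0.69 [482. 226.  75.]
screwdriver [286. 229.] 0.88 [409.  -2.  10.]
tape_roll [168. 265.] 0.94 [613. 202.  20.]
tape_roll [229. 214.] 0.55 [553.   7.  20.]
pump [225. 215.] 0.67 [557.  22.  30.]
```

```bash
python3 - <<'E'
import cv2,numpy as np
a=cv2.imread("pics/scene.png");b=cv2.imread("pics/side.png")
A=cv2.resize(a[190:470,300:580],(600,600),interpolation=3);A=A[:, :]
cv2.imwrite("pics/c1.png",A)
B=cv2.resize(b[220:500,230:510],(600,600),interpolation=3)
cv2.imwrite("pics/c2.png",B)
E
```

```text
(no output)
```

View pics/c1.png

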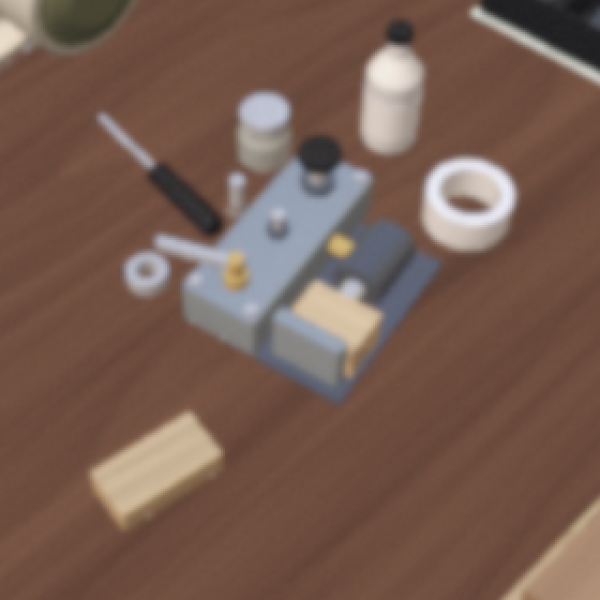

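View pics/c2.png

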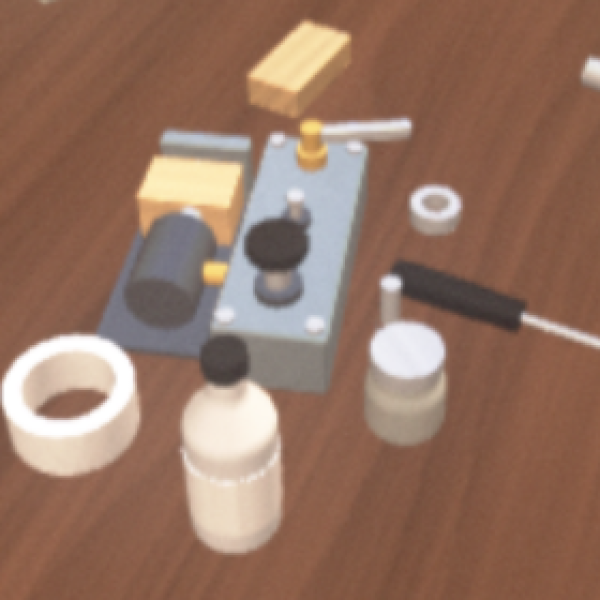

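In the scene crop, the cap top is at about (320,150), the pin tip at (277,212), the spindle at (236,258) and the handle's free end at (158,241). In the side crop they are at (277,240), (295,195), (312,130) and (409,127). The handle is near its open position.

```bash
python3 - <<'E'
from h import *
s=capture("scene");d=capture("side")
S=lambda u,v:np.array([(300+u*280/600)*.64,(190+v*280/600)*.64])
D=lambda u,v:np.array([(230+u*280/600)*.64,(220+v*280/600)*.64])
for n,a,b,z in [("cap",(320,150),(277,240),105),("pin",(277,211),(295,194),74),("spin",(236,262),(312,130),81),("hend",(160,241),(408,128),81),("cornF",(185,293),(368,148),55),("jar",(264,108),(407,348),65),("bolt",(236,180),(391,284),45),("ring",(147,270),(436,204),14),("glue",(400,32),(225,358),150),("cornP",(372,177),(325,352),55),("offc",(155,455),(300,60),30)]:
    print(n,np.round(tri([s,d],[S(*a),D(*b)])),np.round(toplane(s,S(*a),z)),np.round(toplane(d,D(*b),z)))
E
```

```text
cap [520.  81. 100.] [524.  77. 105.] [516.  85. 105.]
pin [534.  12.  80.] [531.  16.  74.] [537.   6.  74.]
spin [551. -58.  82.] [552. -57.  81.] [550. -60.  81.]
hend [485. -89.  79.] [487. -89.  81.] [483. -88.  81.]
cornF [521. -96.  44.] [ 531. -100.   55.] [514. -85.  55.]
jar [419. 108.  63.] [420. 107.  65.] [418. 109.  65.]
bolt [454.  35.  40.] [457.  32.  45.] [452.  39.  45.]
ring [459. -88.  12.] [462. -88.  14.] [457. -87.  14.]
glue [491. 219. 141.] [498. 211. 150.] [486. 226. 150.]
cornP [506. 125.  32.] [552. 123.  55.] [469. 122.  55.]
offc [ 623. -217.   25.] [ 624. -219.   30.] [ 622. -210.   30.]
```

Request:
drive_tool(commands="0 0 0.3 0 0 0 0;0.25 0.32 0.04 0 0 0 0;0.25 0.32 0.04 0 0 0 0;0.25 0.32 0.04 0 0 0 0;0.25 0.32 0.04 0 0 0 0;0.25 0.32 0.04 0 0 0 0;0.25 0.32 0.04 0 0 0 0;0.25 0.32 0.04 0 0 0 0;0.25 0.32 0.04 0 0 0 0;0.25 0.32 0.04 0 0 0 0;0.25 0.32 0.04 0 0 0 0;0.25 0.32 0.04 0 0 0 0;0.25 0.32 0.04 0 0 0 0;0.25 0.32 0.04 0 0 0 0;0.25 0.32 0.04 0 0 0 0;0 0 0 0 0 0 0;0 0 0 0 0 0 0", force=40)

```text
time_s: 2.82
eef_pos: [476.8, -60.2, 311.0]
ee_rot: [-0.0, 0.992, 0.123, -0.0]
force: [-0.3, -0.2, 0.1]
grip_width: -0.001
grip_force: 0.0
```

```bash
python3 - <<'E'
from h import *
s=sense(); p=capture("wrist"); print(s["eef_pos"],s["ee_rot"],s["grip_width"],s["time_s"])
f,o,Rm=cam(p,s); print(o,f)
im=p["pixels"].copy()
for n,X in dict(cap=(520,81,105),pin=(534,12,75),spin=(551,-58,81),hend=(485,-89,81)).items():
    q=proj(p,X,s); print(n,q)
for n,z in dict(plunger_top=105,valve_pivot=81,valve_end=81,pin_tip=75).items():
    for b in boxes_of(p,n)[:1]: print(n,np.round(b["position"]),round(b["confidence"],2),np.round(toplane(p,b["position"],z,s)))
cv2.imwrite("pics/w1.png",cv2.resize(im,(800,600)))
E
```

```text
[476.75822085 -60.16411966 311.01937242] [-1.79618787e-05  9.92414250e-01  1.22938756e-01 -1.36463766e-04] -0.0012925113010343154 2.8167
[546.19032984 -42.8053576  460.50765827] 286.7480913571294
cap [149.71072996 100.02553378]
pin [212.95120637 103.05912556]
spin [269.1003226  103.57384063]
hend [278.82340952 159.38276531]
plunger_top [154. 104.] 0.75 [517.  76. 105.]
valve_pivot [218.  74.] 0.85 [569.  12.  81.]
valve_end [272. 126.] 0.93 [525. -69.  81.]
pin_tip [212. 106.] 0.53 [531.  12.  75.]
```

View pics/w1.png

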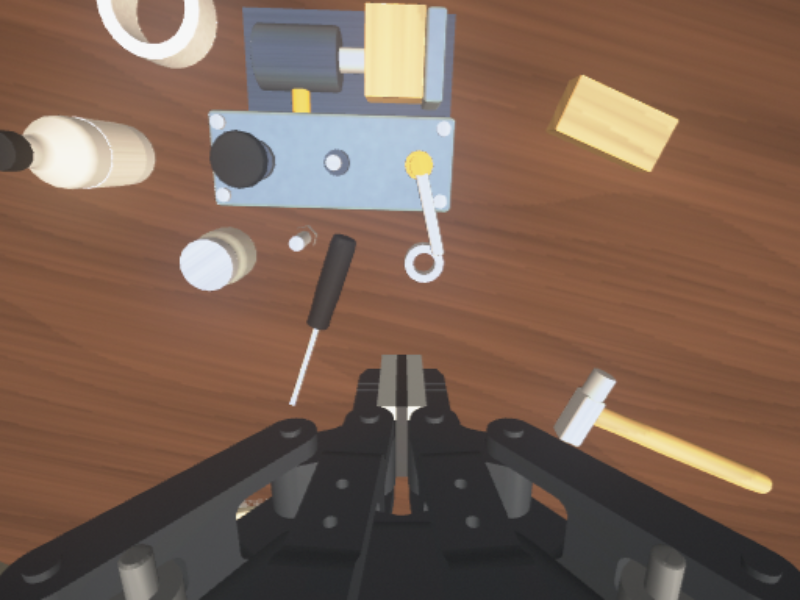

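The wrist view has the cap at (239,159), the pin at (336,162), the spindle at (419,163) and the handle's end at (437,256). That agrees with the triangulation, so I'm descending beside the handle on the plunger side.

Request:
drive_tool(commands="0.09 0.12 -0.3 0 0 0 0;0 0 -0.4 0 0 0 0;0 0 -0.4 0 0 0 0;0 0 -0.4 0 0 0 0;0 0 -0.3 0 0 0 0;0 0 -0.3 0 0 0 0;0 0 -0.16 0 0 0 0;0 0 0 0 0 0 0;0 0 0 0 0 0 0")

```text
time_s: 3.82
eef_pos: [485.0, -50.3, 85.4]
ee_rot: [-0.0, 0.993, 0.12, -0.0]
force: [-0.5, -0.1, 1.2]
grip_width: 0.002
grip_force: 0.0
```

Request:
drive_tool(commands="0.05 -0.09 0 0 0 0 0;0.05 -0.08 0 0 0 0 0;0.03 -0.08 0 0 0 0 0;0.03 -0.08 0 0 0 0 0;0.04 -0.07 0 0 0 0 0;0.06 -0.06 0 0 0 0 0;0.06 -0.06 0 0 0 0 0;0.06 -0.05 0 0 0 0 0;0.06 -0.03 0 0 0 0 0;0.06 -0.03 0 0 0 0 0;0.06 -0.01 0 0 0 0 0;0 0 0 0 0 0 0")

```text
time_s: 4.82
eef_pos: [542.2, -113.7, 85.1]
ee_rot: [0.0, 0.993, 0.121, 0.0]
force: [-0.6, 1.0, 0.3]
grip_width: -0.001
grip_force: 0.0
```

Request:
drive_tool(commands="0.03 0.01 0 0 0 0 0;0.03 0.01 0 0 0 0 0;0.02 0 0 0 0 0 0;0 0 0 0 0 0 0;0 0 0 0 0 0 0")

```text
time_s: 5.23
eef_pos: [549.2, -111.5, 85.2]
ee_rot: [-0.0, 0.993, 0.121, -0.0]
force: [-0.6, -1.0, -0.2]
grip_width: 0.001
grip_force: 0.0
```

Request:
drive_tool(commands="0.03 0.01 0 0 0 0 0;0.02 0 0 0 0 0 0;0 0 0 0 0 0 0;0 0 0 0 0 0 0")

```text
time_s: 5.57
eef_pos: [554.3, -110.6, 85.2]
ee_rot: [-0.0, 0.993, 0.121, -0.0]
force: [0.3, -0.3, 0.7]
grip_width: -0.001
grip_force: 0.0
```

```bash
python3 - <<'E'
from h import *
s=sense(); p=capture("wrist"); print(s["eef_pos"],s["force"])
cv2.imwrite("pics/w2.png",cv2.resize(p["pixels"],(800,600)))
E
```

```text
[ 554.26854367 -110.60410452   85.1579909 ] [ 0.27959631 -0.25717822  0.66969612]
```

View pics/w2.png

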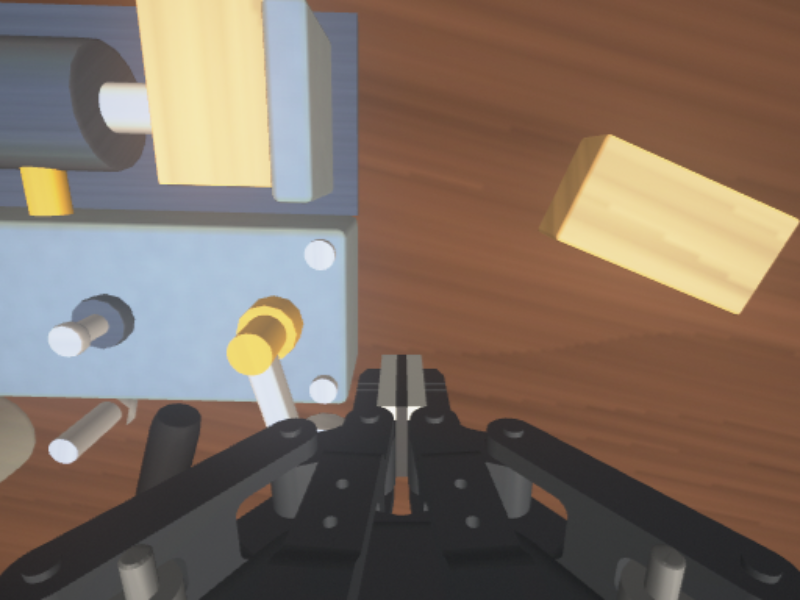

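The fingers are at (400,380) and the spindle top is at (250,352). The handle still points off the front towards (300,430), so the tips seem to have missed it or passed it. I'll check the geometry.

```bash
python3 - <<'E'
from h import *
s=sense(); p=capture("wrist"); k=1.5625
f,o,Rm=cam(p,s);print(o)
e=np.array(s["eef_pos"])
print("tcp",proj(p,e,s)*k,"tip",proj(p,e-[0,0,17],s)*k,"spin",proj(p,[551,-58,81],s)*k)
print("spintop",toplane(p,np.array([250,352])/k,95,s),"screw",toplane(p,np.array([323,390])/k,57,s),toplane(p,np.array([320,255])/k,57,s))
a=capture("scene");b=capture("side")
A=a["pixels"][110:250,190:380];B=b["pixels"][120:260,140:330]
cv2.imwrite("pics/d.png",np.hstack([cv2.resize(A,(400,295),interpolation=3),cv2.resize(B,(400,295),interpolation=3)]))
print(proj(a,e-[0,0,17]),proj(b,e-[0,0,17]))
E
```

```text
[623.64752351 -93.52361297 234.63218593]
tcp [400.42537111 367.41350293] tip [400.46575704 348.91239432] spin [259.60709115 338.65998412]
spintop [552.04323555 -58.83462523  95.        ] screw [522.27966495 -83.32053036  57.        ] [581.37755801 -70.47634051  57.        ]
[249.67138808 213.07478387] [246.02468314 172.11469147]
```

View pics/d.png

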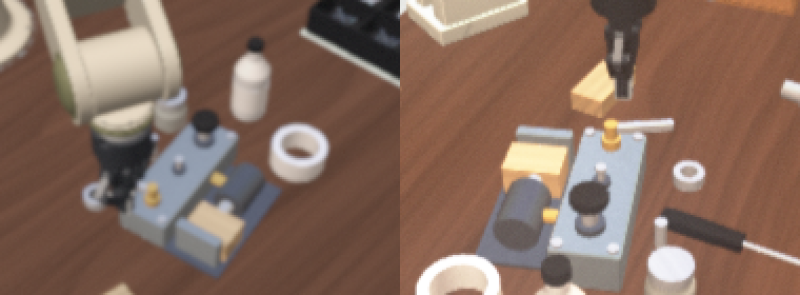

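```bash
python3 - <<'E'
from h import *
from rig import tips_ahead
print(tips_ahead)
a=capture("scene");b=capture("side")
A=a["pixels"][170:230,210:290];B=b["pixels"][130:190,210:290]
cv2.imwrite("pics/e.png",np.hstack([cv2.resize(A,(400,300),interpolation=3),cv2.resize(B,(400,300),interpolation=3)]))
e=np.array(sense()["eef_pos"])
for z in (68,85): 
  q=proj(a,[e[0],e[1],z]);r=proj(b,[e[0],e[1],z]); print(z,(q-[210,170])*5,(r-[210,130])*5+[400,0])
E
```

```text
17.0
68 [198.33411713 215.51907642] [580.14939083 210.7628277 ]
85 [197.26343629 198.16600827] [580.1156927  184.64613209]
```

View pics/e.png

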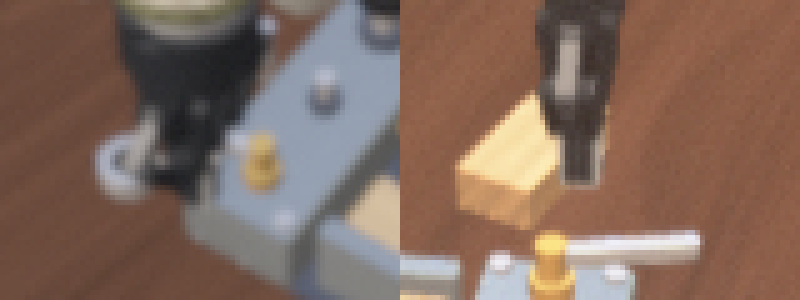

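The tip shows at about z = 86, level with the TCP rather than 17 mm ahead of it, so it passed over the handle. I'll calibrate by touching the block's top (z = 55) lightly, away from the pin and spindle.

Request:
drive_tool(commands="0 0 0.3 0 0 0 0;0 0 0.2 0 0 0 0;-0.14 0.4 0 0 0 0 0;-0.14 0.4 0 0 0 0 0;0 0 -0.3 0 0 0 0;0 0 -0.2 0 0 0 0;0 0 0 0 0 0 0;0 0 0 0 0 0 0")

```text
time_s: 6.53
eef_pos: [526.5, -32.0, 85.1]
ee_rot: [-0.0, 0.993, 0.121, -0.001]
force: [1.2, 0.4, -0.1]
grip_width: 0.001
grip_force: 0.0
```

Request:
drive_tool(commands="0 0 -0.03 0 0 0 0;0 0 -0.03 0 0 0 0;0 0 -0.03 0 0 0 0;0 0 -0.03 0 0 0 0;0 0 0 0 0 0 0;0 0 0 0 0 0 0")

```text
time_s: 7.03
eef_pos: [526.7, -32.0, 73.2]
ee_rot: [-0.0, 0.993, 0.121, -0.0]
force: [-0.2, 0.7, -0.9]
grip_width: 0.005
grip_force: 0.0
```

Request:
drive_tool(commands="0 0 -0.02 0 0 0 0;0 0 -0.02 0 0 0 0;0 0 0 0 0 0 0;0 0 0 0 0 0 0")

```text
time_s: 7.37
eef_pos: [526.6, -31.9, 69.1]
ee_rot: [-0.0, 0.993, 0.121, -0.0]
force: [0.2, 0.4, -0.1]
grip_width: -0.001
grip_force: 0.0
```

Request:
drive_tool(commands="0 0 -0.02 0 0 0 0;0 0 -0.02 0 0 0 0;0 0 0 0 0 0 0;0 0 0 0 0 0 0")

```text
time_s: 7.7
eef_pos: [526.6, -31.9, 65.0]
ee_rot: [-0.0, 0.993, 0.121, -0.0]
force: [-0.6, -0.1, -0.0]
grip_width: -0.003
grip_force: 0.0
```

Request:
drive_tool(commands="0 0 -0.02 0 0 0 0;0 0 0 0 0 0 0;0 0 0 0 0 0 0")

```text
time_s: 7.95
eef_pos: [526.6, -32.0, 63.1]
ee_rot: [-0.0, 0.993, 0.121, -0.0]
force: [-0.2, -0.3, 0.1]
grip_width: 0.001
grip_force: 0.0
```

Request:
drive_tool(commands="0 0 -0.02 0 0 0 0;0 0 0 0 0 0 0;0 0 0 0 0 0 0")

```text
time_s: 8.2
eef_pos: [526.6, -32.0, 61.1]
ee_rot: [-0.0, 0.993, 0.121, -0.0]
force: [-0.3, -0.5, -0.7]
grip_width: 0.004
grip_force: 0.0
```

Request:
drive_tool(commands="0 0 -0.03 0 0 0 0;0 0 0 0 0 0 0;0 0 0 0 0 0 0")

```text
time_s: 8.45
eef_pos: [526.6, -31.9, 58.0]
ee_rot: [-0.0, 0.993, 0.121, -0.0]
force: [-0.3, 0.1, -0.6]
grip_width: -0.001
grip_force: 0.0
```

Request:
drive_tool(commands="0 0 -0.02 0 0 0 0;0 0 0 0 0 0 0;0 0 0 0 0 0 0")

```text
time_s: 8.7
eef_pos: [526.6, -31.9, 56.1]
ee_rot: [-0.0, 0.993, 0.121, -0.0]
force: [-0.4, 0.3, 0.2]
grip_width: -0.001
grip_force: 0.0
```

Request:
drive_tool(commands="0 0 -0.02 0 0 0 0;0 0 0 0 0 0 0;0 0 0 0 0 0 0")

```text
time_s: 8.95
eef_pos: [526.6, -31.9, 54.1]
ee_rot: [-0.0, 0.993, 0.121, -0.0]
force: [-0.6, 0.1, -0.1]
grip_width: -0.0
grip_force: 0.0
```

Request:
drive_tool(commands="0 0 0.09 0 0 0 0;-0.18 -0.09 0 0 0 0 0;-0.18 -0.09 0 0 0 0 0;0.03 -0.09 0 0 0 0 0;0.03 -0.09 0 0 0 0 0;0.04 -0.08 0 0 0 0 0;0.04 -0.08 0 0 0 0 0;0 0 0 0 0 0 0")

```text
time_s: 9.62
eef_pos: [506.2, -85.6, 63.4]
ee_rot: [0.001, 0.993, 0.121, 0.001]
force: [-0.1, -0.7, 0.2]
grip_width: -0.001
grip_force: 0.0
```

```bash
python3 - <<'E'
from h import *
s=sense(); b=capture("side"); p=capture("wrist")
B=b["pixels"][130:220,190:310]
cv2.imwrite("pics/f.png",np.hstack([cv2.resize(B,(400,300),interpolation=3),cv2.resize(p["pixels"],(400,300))]))
E
```

```text
(no output)
```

View pics/f.png

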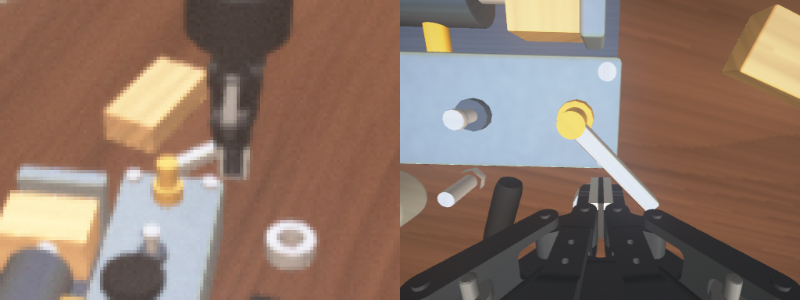

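In the right half the handle has turned to about (655,205) and the tips are pushing it. I'll continue along the arc.

Request:
drive_tool(commands="0.05 -0.06 0 0 0 0 0;0.06 -0.06 0 0 0 0 0;0.05 -0.05 0 0 0 0 0;0.05 -0.04 0 0 0 0 0;0.06 -0.03 0 0 0 0 0;0.06 -0.02 0 0 0 0 0;0.05 0 0 0 0 0 0;0.03 0.01 0 0 0 0 0;0 0 0 0 0 0 0;0 0 0 0 0 0 0")

```text
time_s: 10.55
eef_pos: [544.8, -110.0, 63.1]
ee_rot: [0.001, 0.993, 0.121, -0.002]
force: [-8.8, -8.1, 1.3]
grip_width: -0.003
grip_force: 5.1
```

Request:
drive_tool(commands="0.02 0.01 0 0 0 0 0;0 0 0 0 0 0 0;0 0 0 0 0 0 0")

```text
time_s: 10.8
eef_pos: [544.9, -109.9, 62.9]
ee_rot: [0.001, 0.993, 0.121, -0.004]
force: [-19.8, -13.8, 7.2]
grip_width: 0.004
grip_force: 11.3
```

```bash
python3 - <<'E'
from h import *
s=sense(); b=capture("side"); p=capture("wrist"); print(s["eef_pos"],s["force"])
B=b["pixels"][130:220,190:310]
cv2.imwrite("pics/g.png",np.hstack([cv2.resize(B,(400,300),interpolation=3),cv2.resize(p["pixels"],(400,300))]))
E
```

```text
[ 544.87398468 -109.89441883   62.93711683] [-19.79071637 -13.79743322   7.16492005]
```

View pics/g.png

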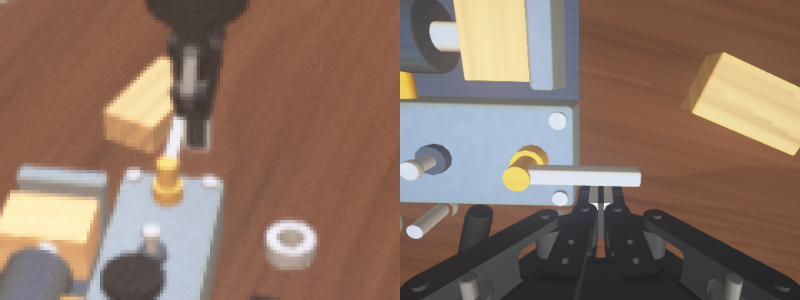

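The handle now lies in line with the block, from the spindle at (517,177) to (640,178), and is held against its stop. I'll back off, rise and go over the plunger.

Request:
drive_tool(commands="-0.12 -0.03 0 0 0 0 0;-0.12 -0.03 0 0 0 0 0;0 0 0.3 0 0 0 0;0 0 0.3 0 0 0 0;0 0 0.3 0 0 0 0;0 0.38 0 0 0 0 0;0 0.38 0 0 0 0 0;0 0.38 0 0 0 0 0;0 0.38 0 0 0 0 0;-0.02 0.38 0 0 0 0 0;0 0 0 0 0 0 0;0 0 0 0 0 0 0")

```text
time_s: 11.9
eef_pos: [521.8, 77.8, 153.4]
ee_rot: [0.0, 0.992, 0.123, 0.0]
force: [0.9, -0.0, 0.2]
grip_width: 0.004
grip_force: 0.0
```

```bash
python3 - <<'E'
from h import *
s=sense(); p=capture("wrist"); print(s["eef_pos"],s["force"])
for n,z in dict(plunger_top=105,pin_tip=75).items():
    for b in boxes_of(p,n)[:1]: print(n,np.round(b["position"]),round(b["confidence"],2),np.round(toplane(p,b["position"],z,s)))
g=p["pixels"].max(2); m=(g<60).astype(np.uint8)
m[260:]=0
n,l,st,c=cv2.connectedComponentsWithStats(m)
for i in range(1,n):
    if st[i,4]>400: print(st[i],c[i],toplane(p,c[i],105,s))
cv2.imwrite("pics/hh.png",p["pixels"])
E
```

```text
[521.79482281  77.77173117 153.40542085] [ 0.852137   -0.00897179  0.24279434]
plunger_top [254. 209.] 0.95 [519.  79. 105.]
```

View pics/hh.png

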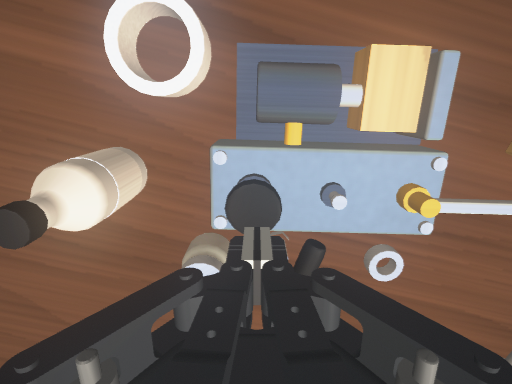

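The cap is centred at about (253,207) and the tips are right over it. The valve lies in line at (430-510,208). I'll start pressing.

Request:
drive_tool(commands="-0.02 0 -0.2 0 0 0 0;0 0 -0.2 0 0 0 0;0 0 -0.06 0 0 0 0;0 0 -0.06 0 0 0 0;0 0 -0.06 0 0 0 0;0 0 -0.06 0 0 0 0;0 0 0 0 0 0 0")

```text
time_s: 12.63
eef_pos: [520.0, 75.2, 89.6]
ee_rot: [0.001, 0.993, 0.121, 0.0]
force: [-4.1, -2.8, 6.4]
grip_width: -0.002
grip_force: 2.9
```

Request:
drive_tool(commands="0 0 -0.04 0 0 0 0;0 0 -0.04 0 0 0 0;0 0 0 0 0 0 0;0 0 0 0 0 0 0")

```text
time_s: 12.97
eef_pos: [520.2, 75.3, 82.5]
ee_rot: [0.001, 0.993, 0.121, 0.001]
force: [-3.6, -2.8, 7.2]
grip_width: 0.0
grip_force: 3.8
```

Request:
drive_tool(commands="0 0 -0.03 0 0 0 0;0 0 0 0 0 0 0;0 0 0 0 0 0 0")

```text
time_s: 13.22
eef_pos: [520.2, 75.3, 79.7]
ee_rot: [0.001, 0.993, 0.121, 0.001]
force: [-3.0, -2.3, 10.1]
grip_width: -0.001
grip_force: 4.6
```

Request:
drive_tool(commands="0 0 -0.03 0 0 0 0;0 0 0 0 0 0 0;0 0 0 0 0 0 0")

```text
time_s: 13.47
eef_pos: [520.3, 75.3, 76.7]
ee_rot: [0.001, 0.993, 0.121, 0.001]
force: [-4.8, -3.0, 10.2]
grip_width: 0.001
grip_force: 5.0
```

Request:
drive_tool(commands="0 0 -0.03 0 0 0 0;0 0 0 0 0 0 0;0 0 0 0 0 0 0")

```text
time_s: 13.72
eef_pos: [520.3, 75.3, 74.8]
ee_rot: [0.001, 0.993, 0.121, 0.001]
force: [-9.5, -3.2, 21.1]
grip_width: -0.001
grip_force: 10.4
```

Request:
drive_tool(commands="0 0 -0.03 0 0 0 0;0 0 0 0 0 0 0;0 0 0 0 0 0 0")

```text
time_s: 13.97
eef_pos: [520.5, 75.3, 74.5]
ee_rot: [0.001, 0.993, 0.121, 0.001]
force: [-20.9, -2.8, 49.4]
grip_width: -0.0
grip_force: 24.6
```

The hard stop is at TCP z ≈ 74.7. Now release and repeat strokes.

Request:
drive_tool(commands="0 0 0.38 0 0 0 0;0 0.02 0 0 0 0 0;0 0 0 0 0 0 0;0 0 0 0 0 0 0;0 0 0 0 0 0 0;0 0 0 0 0 0 0;0 0 0 0 0 0 0;0 0 0 0 0 0 0;0 0 0 0 0 0 0;0 0 -0.12 0 0 0 0;0 0 -0.12 0 0 0 0;0 0 -0.11 0 0 0 0;0 0 0 0 0 0 0;0 0 0 0 0 0 0;0 0 0 0 0 0 0")

```text
time_s: 15.22
eef_pos: [521.0, 78.0, 74.8]
ee_rot: [0.0, 0.993, 0.121, 0.002]
force: [-6.3, -0.6, 24.0]
grip_width: 0.0
grip_force: 11.5
```

Request:
drive_tool(commands="0 0 0.35 0 0 0 0;0 0 0 0 0 0 0;0 0 0 0 0 0 0;0 0 0 0 0 0 0;0 0 0 0 0 0 0;0 0 0 0 0 0 0;0 0 0 0 0 0 0;0 0 0 0 0 0 0;0 0 0 0 0 0 0;0 0 -0.12 0 0 0 0;0 0 -0.12 0 0 0 0;0 0 -0.11 0 0 0 0;0 0 0 0 0 0 0;0 0 0 0 0 0 0;0 0 0 0 0 0 0")

```text
time_s: 16.47
eef_pos: [520.9, 78.0, 74.8]
ee_rot: [0.0, 0.993, 0.121, 0.002]
force: [-4.4, 0.8, 23.4]
grip_width: 0.002
grip_force: 11.4
```

Request:
drive_tool(commands="0 0 0.35 0 0 0 0;0 0 0 0 0 0 0;0 0 0 0 0 0 0;0 0 0 0 0 0 0;0 0 0 0 0 0 0;0 0 0 0 0 0 0;0 0 0 0 0 0 0;0 0 0 0 0 0 0;0 0 0 0 0 0 0")

```text
time_s: 17.22
eef_pos: [519.6, 78.0, 106.9]
ee_rot: [-0.0, 0.993, 0.121, -0.0]
force: [0.1, 0.6, 0.7]
grip_width: -0.001
grip_force: 0.0
```

```bash
python3 - <<'E'
from h import *
s=sense(); a=capture("scene"); b=capture("side"); p=capture("wrist"); print(s["eef_pos"],s["force"],s["time_s"])
B=b["pixels"][160:250,190:310]
cv2.imwrite("pics/k.png",np.hstack([cv2.resize(B,(400,300),interpolation=3),cv2.resize(p["pixels"],(400,300))]))
E
```

```text
[519.56381918  78.04583386 106.91688014] [0.05929882 0.57113574 0.71181527] 17.2167
```

View pics/k.png

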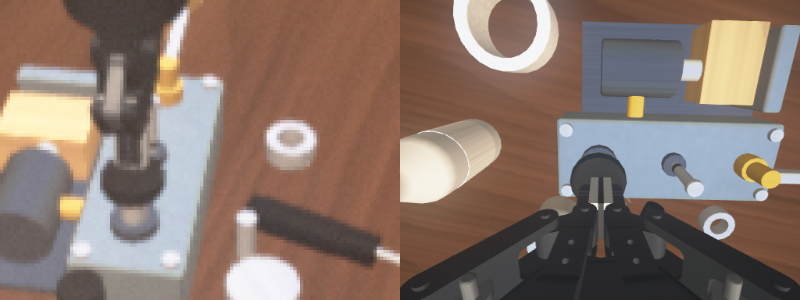

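Three full strokes are done and the pin has visibly risen (head at (697,188), right half). Further strokes do nothing once it is out, so I'll do three more.

Request:
drive_tool(commands="0 0 -0.12 0 0 0 0;0 0 -0.12 0 0 0 0;0 0 -0.11 0 0 0 0;0 0 0 0 0 0 0;0 0 0 0 0 0 0;0 0 0 0 0 0 0;0 0 0.35 0 0 0 0;0 0 0 0 0 0 0;0 0 0 0 0 0 0;0 0 0 0 0 0 0;0 0 0 0 0 0 0;0 0 0 0 0 0 0;0 0 0 0 0 0 0;0 0 0 0 0 0 0;0 0 0 0 0 0 0")

```text
time_s: 18.62
eef_pos: [519.6, 78.1, 106.9]
ee_rot: [-0.0, 0.993, 0.121, -0.0]
force: [0.1, 0.0, 0.1]
grip_width: -0.001
grip_force: 0.0
```

Request:
drive_tool(commands="0 0 -0.12 0 0 0 0;0 0 -0.12 0 0 0 0;0 0 -0.11 0 0 0 0;0 0 0 0 0 0 0;0 0 0 0 0 0 0;0 0 0 0 0 0 0;0 0 0.35 0 0 0 0;0 0 0 0 0 0 0;0 0 0 0 0 0 0;0 0 0 0 0 0 0;0 0 0 0 0 0 0;0 0 0 0 0 0 0;0 0 0 0 0 0 0;0 0 0 0 0 0 0;0 0 0 0 0 0 0")

```text
time_s: 19.87
eef_pos: [519.6, 78.1, 106.9]
ee_rot: [-0.0, 0.993, 0.121, -0.0]
force: [-0.1, 0.6, 0.5]
grip_width: -0.005
grip_force: 0.0
```

Request:
drive_tool(commands="0 0 -0.12 0 0 0 0;0 0 -0.12 0 0 0 0;0 0 -0.11 0 0 0 0;0 0 0 0 0 0 0;0 0 0 0 0 0 0;0 0 0 0 0 0 0;0 0 0.35 0 0 0 0;0 0 0 0 0 0 0;0 0 0 0 0 0 0;0 0 0 0 0 0 0;0 0 0 0 0 0 0;0 0 0 0 0 0 0;0 0 0 0 0 0 0;0 0 0 0 0 0 0;0 0 0 0 0 0 0")

```text
time_s: 21.12
eef_pos: [519.6, 78.0, 106.9]
ee_rot: [-0.0, 0.993, 0.121, -0.0]
force: [-0.1, -0.6, -0.6]
grip_width: 0.0
grip_force: 0.0
```

Request:
drive_tool(commands="0 0 0.3 0 0 0 0;0 0 0.3 0 0 0 0;0 0 0.3 0 0 0 0;0 0 0.2 0 0 0 0;-0.35 0 0 0 0 0 0;-0.35 0 0 0 0 0 0;0 0 0 0 0 0 0;0 0 0 0 0 0 0")

```text
time_s: 21.78
eef_pos: [448.8, 78.2, 217.5]
ee_rot: [0.0, 0.993, 0.121, 0.0]
force: [0.5, -0.3, 1.4]
grip_width: -0.002
grip_force: 0.0
```

```bash
python3 - <<'E'
from h import *
s=sense(); w=capture("wrist");a=capture("scene");b=capture("side"); print(s["eef_pos"],s["time_s"])
for nm,p in(("w",w),("scene",a),("side",b)):
    for n,z in dict(plunger_top=105,pin_tip=109,valve_end=81).items():
        for q in boxes_of(p,n)[:1]: print(nm,n,np.round(q["position"]),round(q["confidence"],2),np.round(toplane(p,q["position"],z,s)))
    for z in(99,104,109): print(z,proj(p,[534,11,z],s).round(1))
# bright blob (pin head) around the expected spot in the wrist view, seen against the blue block
u,v=proj(w,[534,11,90],s).astype(int); I=w["pixels"][v-45:v+35,u-35:u+35].astype(int)
m=((I.min(2)>165)).astype(np.uint8); n,l,st,c=cv2.connectedComponentsWithStats(m)
for i in range(1,n):
    if st[i,4]>15: q=c[i]+[u-35,v-45]; print(st[i]+[u-35,v-45,0,0,0],q,toplane(w,q,75,s),toplane(w,q,109,s))
E
```

```text
[448.84531663  78.16268649 217.54165458] 21.7833
w plunger_top [275. 111.] 0.65 [517.  79. 105.]
w pin_tip [350. 112.] 0.78 [532.  14. 109.]
99 [351.4 110.4]
104 [353.2 110.5]
109 [355.1 110.6]
scene plunger_top [287. 164.] 0.71 [516.  82. 105.]
scene valve_end [255. 207.] 0.57 [556. -89.  81.]
99 [274.6 180.7]
104 [274.6 179.6]
109 [274.6 178.5]
side plunger_top [232. 217.] 0.61 [507.  96. 105.]
side pin_tip [235. 194.] 0.39 [529.  29. 109.]
side valve_end [244. 178.] 0.64 [544. -68.  81.]
99 [235.4 192.3]
104 [235.3 190.7]
109 [235.3 189. ]
[ 313   70   70   75 4786] [348.04993732 107.13142499] [537.54616615   7.67838545  75.        ] [535.29551526  17.87386189 109.        ]
```

```bash
python3 - <<'E'
from h import *
for nm,c,r0,r1 in(("scene",274,168,196),("side",235,180,208)):
    o=cv2.resize(cv2.imread(f"pics/{nm}.png"),(512,384),interpolation=cv2.INTER_AREA)
    p=capture(nm); n=p["pixels"]
    d=np.abs(n.astype(int)-o).sum(2)
    print(nm,"rows:old-gray(c-1..c+1) new-gray diff")
    for r in range(r0,r1): print(r,o[r,c-3:c+4].mean(1).astype(int),n[r,c-3:c+4].mean(1).astype(int))
    print([ (z,proj(p,[534,11,z])[1].round(1)) for z in(69,75,85,99,109)])
E
```

```text
scene rows:old-gray(c-1..c+1) new-gray diff
168 [132 127 123 119 116 114 112] [133 128 123 120 118 115 112]
169 [130 126 121 117 115 114 116] [131 127 123 118 117 115 116]
170 [129 124 119 115 113 115 124] [130 125 121 116 114 114 123]
171 [126 119 114 111 113 122 137] [127 123 117 112 113 122 138]
172 [117 111 106 108 118 134 150] [119 114 107 106 117 135 153]
173 [102 100 102 114 131 147 157] [102  99 101 113 134 151 160]
174 [ 91  97 109 129 146 156 160] [ 90  94 108 131 149 159 163]
175 [ 90 105 124 144 155 160 162] [ 90 104 127 148 159 163 165]
176 [101 123 141 155 160 163 163] [100 123 146 160 167 166 165]
177 [117 138 151 159 163 164 164] [120 144 164 174 177 175 168]
178 [136 151 158 162 163 165 165] [140 160 178 189 192 185 174]
179 [150 159 162 163 164 164 164] [155 168 182 194 196 187 173]
180 [158 162 163 163 164 164 164] [161 166 173 185 186 177 167]
181 [162 163 164 164 164 164 164] [163 161 161 166 165 161 161]
182 [164 165 165 166 167 166 165] [164 162 159 159 152 150 159]
183 [166 167 171 176 176 173 168] [166 163 161 159 149 147 158]
184 [166 171 178 186 187 181 171
[... 2124 characters left out ...]
9 [190 220 234 236 233 222 203] [208 174 175 177 162 193 214]
200 [186 201 216 220 216 203 197] [212 180 177 174 165 192 212]
201 [186 170 174 177 171 170 187] [208 176 167 173 161 181 208]
202 [177 152 156 157 154 154 170] [195 137 134 146 140 150 189]
203 [155 139 152 158 148 139 142] [165 119 111  98 103 121 146]
204 [134 131 150 157 145 134 128] [142 132 147 133 130 139 137]
205 [115 121 139 147 140 129 124] [124 130 154 162 153 140 134]
206 [ 88  97 108 121 123 120 116] [ 94 112 120 138 139 133 125]
207 [ 74  78  82  93 102 105 104] [ 82  86  86 100 110 118 110]
[(69, np.float64(202.0)), (75, np.float64(200.1)), (85, np.float64(196.9)), (99, np.float64(192.3)), (109, np.float64(189.0))]
```

The pin head now sits at z ≈ 108–109 in both fixed views, and the dark band shows above the collar. The plunger is up, the valve is in line and the robot is clear.

```bash
python3 -c "from rig import *; print(finish_job())"
```

```text
the job is handed in; nothing more can be done
None
```

I closed the valve against its stop, pumped six full strokes until the pin stood about 40 mm out, left the plunger up and the gripper clear, and handed the job in; no verdict came back.

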